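# Shut the tool chest and flip its hook over

## Robot

A 7-joint arm with a two-finger parallel gripper is mounted at the origin on the work surface. World frame = base frame: x ahead of the robot, y to its left, z up, the work surface at z = 0. Lengths are in m, angles in rad, forces in N, time in s.
With the tool pointing down it reaches from about 0.4 to 0.875 m from the base axis. Payload 6.5 kg.
Tool frame: the origin (TCP) lies at the centre of the arm's flange, where the gripper is bolted on; the fingertips stand 166 mm ahead of it and the grasp point (between the pads) lies 147 mm ahead of it; z points along the fingers, y is the line along which they close (so a half turn about z gives the same grasp; the last joint's range is limited). The gripper opens to 88 mm and grips with 3 to 60 N. Pads are 18 mm wide; open, the fingers measure 123 mm over their backs; the gripper's body (75 mm by 187 mm) begins 45 mm behind the grasp point.
Start: joints at [-1.204, 0.536, -0.004, 1.538, 0.003, 1.067, -0.071], TCP at [0.273, 0.59, 0.405] pointing down, gripper open.
Joint ranges: [-2.7, 2.7], [-0.37, 2.16], [-1.27, 1.26], [0.24, 2.4], [-1.31, 4.45], [0.19, 1.91], [-2.76, 2.76]. Speed limits (rad/s): [2.39, 2.39, 3.14, 3.14, 3.14, 3.14, 3.14].

## Interface

Orientations are given as a unit quaternion [x, y, z, w].
In Python, from plant import ctrl gives the robot as it stands.
- The arm moves only by the tool drive_tool, never from a script. Its argument "moves" is one flat list of numbers, 5 for each row, row after row: the finger opening in mm, from 0 to 88.1, then the shift along the tool's x, y, z in mm, then the turn about the tool's z in rad. A call has 1 to 20 rows; each row shifts and turns the commanded pose from where the row before left it, along the tool's axes as they then stand; what a row does not reach is not made up. A row lasts 1/8 s, in which the tool goes at most 62.5 mm and 10.7 degrees, less where a joint would pass 70% of its speed; a pose out of reach is approached as far as the arm can. A call is refused whole if a number of a shift passes 62.5 or a number of a turn 0.188, either way. A call with a gripper value outside its range is refused whole. The fingers move at their own pace and stop on an object; "force" is the grip in N (left out, the last holds). Time passes only in rows, so rows that do not move let the fingers close. It gives the time, the measured TCP pose, the force, the opening and the grip force at its end, in the units of the state.
- ctrl.observe(): the state, without advancing time (a new reading comes with each control period).
- ctrl.read_camera(name): name is "scene" or "top" or "wrist"; returns the picture (384x512x3 uint8, red, green, blue); there is no depth.
- ctrl.camera_model(name): a dict with "fx", "fy", "cx", "cy" (pixels), "R" (3x3) and "t" (3): a world point X has camera coordinates R X + t; the wrist camera has in their place "hand_eye" (4x4, takes a point from camera to tool coordinates, whose origin is the TCP and whose axes are the flange's). Camera axes: x right, y down, z forward; pixel columns grow to the right and rows downward; lengths in m; the calibration is good to about 2 mm. The wrist camera is an equidistant fisheye: a pixel r from the principal point sees the ray r / f radians off the axis. A picture is of the moment at which its call begins: read the wrist's pose just before it. camera_model takes no time and is no camera call.
- ctrl.close_job(): hands the job in; it is judged then, once.
Trained networks look in the newest picture that a camera, given by its name, has taken for a name from the list of things; names that differ only in an ending like _2 or _b are one class to them, and where a whole thing is asked for, a point or a joint stands for the part that bears it (a point fixed in the world has none). Each returns a list of dicts, best first, with "conf" (0 to 1); they miss things now and then, are a little off and sometimes report something else, mostly with a low value. They report only what shows in the picture. A call takes as long as a camera call.
- ctrl.regions_of(camera, name): "pixels" (384x512 bool, what is visible of it) and "rect" ([left, top, width, height] in pixels, round what is visible of it).
- ctrl.landmark_of(camera, name): "pixel" ([row, column] in pixels: a listed point, or the origin of a listed thing).
The state is a dict: "time": time; "joints": joint angles; "dq": joint speeds; "effort": joint torques, N m; "position": TCP position; "tcp_rot": TCP orientation; "ft_force": force on the tool from outside, world axes, zero at the start; "wrist_torque": the same for the moment, N m; "grip_width": opening from 0.0 (shut) to 1.0 (fully open); "finger_force": force on a finger pad.
Only numpy, scipy, OpenCV 4.12 (cv2) and the standard library are available. Lean on these libraries where they do the work, as an engineer would, in place of code of your own. Each camera call takes 0.05 s, during which the arm holds its last target. There are 200 camera calls.

## Task

Close the little pine tool chest without grasping or lifting anything: push its leaning drop front fully shut with the fingertips, and only then flip the brass hook on top of the chest forward over the front and press it right down. Do not shove or lift the chest from its place, and leave the pin vise, bending tool, schooner and decanter alone.

Things in the scene. Friction and masses are not known exactly. Their poses are not given: they have to be found in the camera images.
- chest: Loose pine tool chest, 2 to 3 kg, on the desk: 150 mm deep (its x), 220 mm wide (its y), flat top 100 mm above the desk. Origin: centre of the carcass's underside, z up. The carcass's open side is at its x = -75 mm and faces its -x, which looks roughly to the robot's left (+y), within 0.45 rad. It slides if pushed with more than roughly 10 N.
- front (a joint): Drop front: plain pine panel 12 mm thick, 220 wide, 94 tall, hinged along chest x = -75, z = 6 mm. 0 = shut, upright (outer face at chest x = -87 mm, upper edge flush with the chest's top); grows in rad as the upper edge tips out (chest -x) and down. Starts at 0.35 to 0.8. Stiff hinge: stays where left, moves at 1 to 2 N on the upper edge.
- front_edge (a point): Middle of the upper outer edge of the drop front (moves with it).
- hook (a joint): Brass hook on the chest's top: bar 14 mm wide, 4 thick, 52 long from pivot to a 16 mm bent nose. 0 = home: bar level to chest -x over the front, its upper face 8 mm above the top, nose down outside the front. Grows in rad as it swings up (1.57 = upright) and back to chest +x; starts at 1.7 to 2.15, stops at 0 and 2.3. Light friction pivot: stays where left, turns at under 1 N.
- hook_pivot (a point): The hook's pivot axis (parallel to the chest's y) at mid width of the chest: chest x = -36 mm, y = 0, 6 mm above the chest's top. Brass ears beside it, 19 to 22 mm apart, reach 10 mm above the chest's top.
- hook_end (a point): End of the hook's bar, where the nose begins, 52 mm from the pivot (moves with the hook).
- pin_vise: Bystander: brass pin vise lying on the desk, 115 mm long, 16 mm thick. Origin at mid length on the desk, x along it.
- bending_tool: Bystander: boxwood bending tool lying on the desk, 145 mm long, 24 mm wide, 20 mm high. Origin under the handle's middle, x along it towards the head.
- schooner: Bystander: black and white two-masted schooner model on a small stand, 155 mm long (its x, bow to +x), 30 mm wide, 113 mm tall. Origin under the stand's middle.
- decanter: Bystander: squat amber glass decanter standing upright, 104 mm across, 126 mm tall with stopper. Origin under its centre.

How it is judged:
On the way, in this order (a step that is already met when the one before it is completed fails the run):
1. the front is pushed shut while the hook still stands back (value of joint front below 0.06 rad and value of joint hook above 1 rad), for 0.2 s.
2. the hook is flipped over the shut front (value of joint front below 0.06 rad and value of joint hook below 0.12 rad), for 0.2 s.
At the end, for the whole second after the job is handed in: The drop front is shut (within 0.06 rad, about 5 mm at its upper edge), the hook lies down over it (within 0.12 rad, about 6 mm at its end), and the chest rests flat within 40 mm of where it stood (all of step 2 and velocity of joint hook below 0.1 rad/s and linear speed of chest below 0.02 m/s and distance of chest from where it was at the start of the episode below 0.04 m and angle between chest's own z axis and vertical below 0.03 rad); the robot touches nothing.
It fails at once if the hook is flipped forward before the front is shut (value of joint hook below 0.8 rad and value of joint front above 0.15 rad).
It fails at once if the chest is shoved more than 40 mm from its place (distance of chest from where it was at the start of the episode above 0.04 m).
It fails at once if the chest is lifted or tipped (height (world z) of chest above 0.008 m or angle between chest's own z axis and vertical above 0.1 rad).
It fails at once if the pin vise or the bending tool is moved or lifted (20 mm) (distance of any of pin_vise, bending_tool from where it was at the start of the episode above 0.02 m).
It fails at once if the schooner or the decanter is moved (20 mm) or tipped (distance of any of schooner, decanter from where it was at the start of the episode above 0.02 m or angle between any of schooner, decanter's own z axis and vertical above 0.2 rad).
It also fails if it takes over 48 s, if anything falls off the work surface, if the arm or the gripper's body presses on something with over 40 N, if the wrist force passes 120 N, or if a joint passes its speed limit or range.

## Working session

There is one attempt and no reset: what is moved stays moved. The work goes in short steps, Python scripts to look and compute and a tool call to move; the robot and the scene stay as the last step left them, time stands still between calls to the robot, and variables do not carry over. Pictures are saved under pics/ and viewed, at most 10 in all, crops included, and the job is handed in when it is done.

Besides the shell and the picture viewer there is one more tool, called after ">>>" as name(argument=value, ...) on one line, values as JSON. drive_tool: Moves the arm, as the interface text tells. Its arguments: {"type":"object","properties":{"moves":{"type":"array"},"force":{"type":"number"}},"required":["moves"]}

```bash
mkdir -p pics; cat > h.py <<'E'
from plant import ctrl
import numpy as np, cv2
from scipy.spatial.transform import Rotation as Ro
def ray(c,px):
    m=ctrl.camera_model(c); v=np.array([(px[1]-m['cx'])/m['fx'],(px[0]-m['cy'])/m['fy'],1])
    R=np.array(m['R']);t=np.array(m['t']); return -R.T@t, R.T@v/np.linalg.norm(v)
def proj(c,X):
    m=ctrl.camera_model(c); p=np.array(m['R'])@X+np.array(m['t']); return np.array([m['fy']*p[1]/p[2]+m['cy'],m['fx']*p[0]/p[2]+m['cx']])
def tri(a,b):
    (o1,d1),(o2,d2)=a,b
    s=np.linalg.lstsq(np.c_[d1,-d2],o2-o1,rcond=None)[0]
    p,q=o1+s[0]*d1,o2+s[1]*d2
    return (p+q)/2,np.linalg.norm(p-q)
def onz(c,px,z):
    o,d=ray(c,px); return o+d*(z-o[2])/d[2]
E
python3 - <<'E'
from h import *
np.set_printoptions(precision=4,suppress=True)
s=ctrl.observe(); print(s['time'],s['position'],s['tcp_rot'],s['grip_width'])
L={}
for c in('scene','top'):
    im=ctrl.read_camera(c); cv2.imwrite(f'pics/{c}0.png',cv2.cvtColor(im,cv2.COLOR_RGB2BGR))
    m=ctrl.camera_model(c); print(c,-np.array(m['R']).T@m['t'],m['fx'])
    for n in('chest','front_edge','hook_pivot','hook_end','pin_vise','bending_tool','schooner','decanter'):
        r=ctrl.landmark_of(c,n); print(n,[(np.round(x['pixel'],1),round(x['conf'],2)) for x in r[:2]])
        if r: L[c,n]=r[0]['pixel']
for n in('chest','front_edge','hook_pivot','hook_end','pin_vise','bending_tool','schooner','decanter'):
    if ('scene',n) in L and ('top',n) in L: print(n,*tri(ray('scene',L['scene',n]),ray('top',L['top',n])))
a=cv2.imread('pics/scene0.png');b=cv2.imread('pics/top0.png')
E
```

```text
0.0 [0.2725 0.5898 0.4039] [ 0.2147  0.9767 -0.0009 -0.0001] 1.0048474875691205
scene [1.1638 0.1429 1.0531] 446.0103069600259
chest [(array([188.8, 233.6]), 0.65), (array([211.4, 214.7]), 0.48)]
front_edge [(array([212.5, 213.6]), 0.83)]
hook_pivot [(array([178.6, 226.1]), 0.73)]
hook_end [(array([161.7, 233.1]), 0.4), (array([178.6, 227.6]), 0.19)]
pin_vise [(array([221.3, 406.6]), 0.65)]
bending_tool [(array([260.5, 396. ]), 0.59)]
schooner [(array([224.9, 155.5]), 0.95)]
decanter [(array([137.6, 158.8]), 0.73)]
top [ 0.4652 -0.0346  1.0965] 383.9106738007006
chest [(array([202.9, 282.7]), 0.96), (array([157.6, 284.5]), 0.74)]
front_edge [(array([154.7, 285.1]), 0.74)]
hook_pivot [(array([185.3, 285.2]), 0.65), (array([152.7, 284.8]), 0.45)]
hook_end [(array([186.1, 288.8]), 0.6)]
pin_vise [(array([225.9, 118.9]), 0.51)]
bending_tool [(array([181.8, 120. ]), 0.61)]
schooner [(array([144.2, 335.7]), 0.58), (array([203.7, 281.2]), 0.42)]
decanter [(array([237.1, 380.8]), 0.83), (array([156.6, 286.3]), 0.31)]
chest [ 0.5816 -0.1276  0.0038] 0.0017809468072090924
front_edge [ 0.7042 -0.1317  0.0796] 0.00021900714087018776
hook_pivot [ 0.6168 -0.1281  0.1074] 0.0038992402221676016
hook_end [ 0.6028 -0.1217  0.1682] 0.015569467573537846
pin_vise [0.5289 0.3388 0.0058] 0.0014410149762631992
bending_tool [0.6534 0.3311 0.0186] 0.005332975920954838
schooner [ 0.7502 -0.2876 -0.0017] 0.003584324314415388
decanter [ 0.4763 -0.408  -0.0131] 0.001729213067041748
```

View pics/scene0.png

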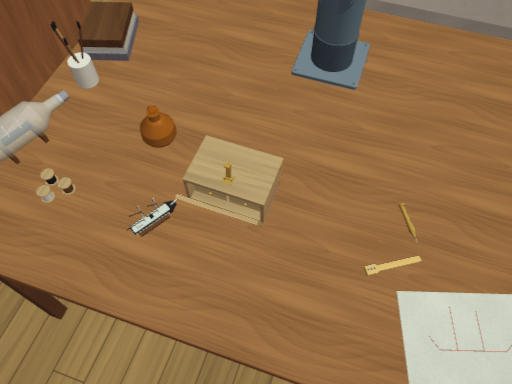

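View pics/top0.png

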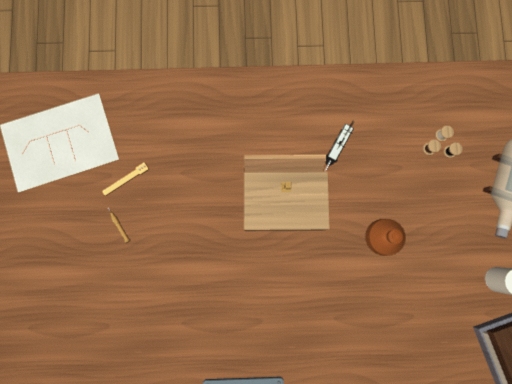

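The top view shows the chest at about (203,283). Its leaning front edge is at row 155, so it faces world +x (away from the base), not +y as the text says. The hook is at (186,287), the schooner bow is near (170,326), and the scene view agrees. I'll move over it with closed fingers and check with the wrist camera.

>>> drive_tool(moves=[0,0,0,0,-0.145,0,0,0,0,-0.145,0,0,0,0,-0.144,0,-27,-41,0,0,0,-27,-41,0,0,0,-27,-41,0,0,0,-27,-41,0,0,0,-27,-41,0,0,0,-27,-41,0,0,0,-27,-41,0,0,0,-27,-41,0,0,0,-27,-41,0,0,0,-27,-41,0,0,0,-27,-41,0,0,0,-27,-41,0,0,0,-27,-41,0,0,0,-27,-41,0,0,0,-27,-41,0,0,0,-27,-41,0,0,0,-27,-41,0,0])

```text
time: 3.4
position: [0.7332, -0.1076, 0.4048]
tcp_rot: [-0.001, 1.0, 0.0, 0.0]
ft_force: [0.9, 0.1, -1.1]
grip_width: 0.005
finger_force: 0.0
```

```bash
cat >> h.py <<'E'
def wray(px,s):
    m=ctrl.camera_model('wrist'); H=np.array(m['hand_eye']); u=np.array([px[1]-m['cx'],px[0]-m['cy']]); r=np.linalg.norm(u); f=m['fx']; th=r/f
    v=np.r_[np.sin(th)*u/max(r,1e-9),np.cos(th)]
    R=Ro.from_quat(s['tcp_rot']).as_matrix(); return np.array(s['position'])+R@H[:3,3], R@H[:3,:3]@v
def wonz(px,s,z):
    o,d=wray(px,s); return o+d*(z-o[2])/d[2]
E
python3 - <<'E'
from h import *
np.set_printoptions(precision=4,suppress=True)
s=ctrl.observe(); print(s['time'],s['position'],Ro.from_quat(s['tcp_rot']).as_matrix(),s['grip_width'],s['ft_force'],s['joints'])
im=ctrl.read_camera('wrist'); cv2.imwrite('pics/w1.png',cv2.cvtColor(im,cv2.COLOR_RGB2BGR))
print(ctrl.camera_model('wrist')['hand_eye'])
for n,z in(('chest',0),('front_edge',.085),('hook_pivot',.106),('hook_end',.155),('schooner',0)):
    r=ctrl.landmark_of('wrist',n); print(n,[(np.round(x['pixel'],1),round(x['conf'],2),wonz(x['pixel'],s,z)) for x in r[:2]])
E
```

```text
3.4 [ 0.7332 -0.1076  0.4048] [[-1.     -0.0015  0.0002]
 [-0.0015  1.      0.0002]
 [-0.0002  0.0002 -1.    ]] 0.005259036632801435 [ 0.9236  0.0964 -1.071 ] [ 0.0246  0.7036  0.1057  1.2562 -0.0739  1.1853  1.7054]
[[ 0.0002 -0.9529 -0.3034  0.0777]
 [ 1.      0.0002  0.      0.0006]
 [ 0.     -0.3034  0.9529  0.0192]
 [ 0.      0.      0.      1.    ]]
chest [(array([ 39.1, 238.4]), 0.81, array([ 0.5773, -0.1265,  0.    ]))]
front_edge [(array([148.3, 231.2]), 0.89, array([ 0.7063, -0.13  ,  0.085 ]))]
hook_pivot [(array([ 58.3, 231.3]), 0.87, array([ 0.6173, -0.1277,  0.106 ]))]
hook_end [(array([ 33.7, 223.9]), 0.61, array([ 0.6041, -0.1298,  0.155 ]))]
schooner [(array([168.7, 120.7]), 0.82, array([ 0.7465, -0.2967,  0.    ]))]
```

View pics/w1.png

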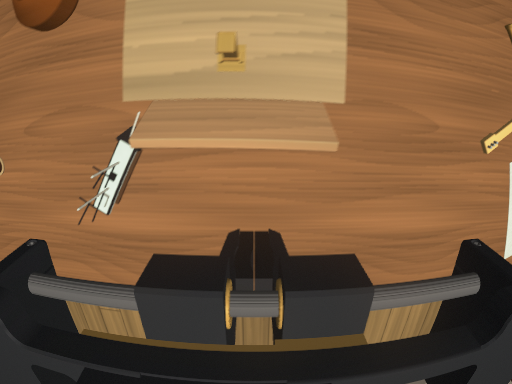

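The wrist view confirms this: front edge at row ~146, carcass edge at row ~100, hook at (58,231), all with nearly zero yaw. Schooner bow is at (115,138), clear of the path. I'll descend in front of the panel and push toward -x.

>>> drive_tool(moves=[0,0,0,45,0,0,0,0,45,0,0,0,0,45,0,0,0,0,34,0,0,0,0,0,0,0,8,0,0,0,0,8,0,0,0,0,8,0,0,0,0,6,0,0,0,0,6,0,0,0,0,5,0,0,0,0,5,0,0,0,0,4,0,0,0,0,0,0,0,0])

```text
time: 5.45
position: [0.6819, -0.1065, 0.2354]
tcp_rot: [-0.001, 1.0, 0.0, -0.001]
ft_force: [-0.2, 0.2, -0.2]
grip_width: 0.002
finger_force: 0.0
```

>>> drive_tool(moves=[0,2,0,0,0,0,2,0,0,0,0,0,0,0,0])

```text
time: 5.82
position: [0.6784, -0.1064, 0.2357]
tcp_rot: [-0.001, 1.0, 0.0, -0.0]
ft_force: [0.9, 0.3, 0.1]
grip_width: 0.002
finger_force: 0.3
```

```bash
python3 - <<'E'
from h import *
np.set_printoptions(precision=4,suppress=True)
s=ctrl.observe(); print(s['time'],s['position'],s['ft_force'])
im=ctrl.read_camera('wrist'); cv2.imwrite('pics/w2.png',cv2.cvtColor(im,cv2.COLOR_RGB2BGR))
for n,z in(('front_edge',.1),('hook_pivot',.106),('hook_end',.155)):
    r=ctrl.landmark_of('wrist',n); print(n,[(np.round(x['pixel'],1),round(x['conf'],2),wonz(x['pixel'],s,z)) for x in r[:2]])
E
```

```text
5.825 [ 0.6784 -0.1064  0.2357] [0.8926 0.3212 0.1343]
front_edge [(array([256. , 201.8]), 0.83, array([ 0.6693, -0.1294,  0.1   ]))]
hook_pivot [(array([140.9, 196.4]), 0.94, array([ 0.6163, -0.1276,  0.106 ]))]
hook_end [(array([112.7, 153.1]), 0.92, array([ 0.603 , -0.1273,  0.155 ]))]
```

View pics/w2.png

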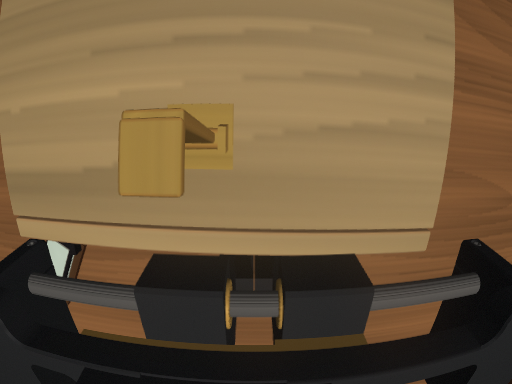

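The panel is almost shut: a thin seam shows at row ~222, and the hook still stands (nose at ~(155,150)). I'll push until the force rises.

>>> drive_tool(moves=[0,1,0,0,0,0,1,0,0,0,0,0,0,0,0])

```text
time: 6.4
position: [0.6765, -0.1064, 0.2358]
tcp_rot: [-0.001, 1.0, 0.0, 0.0]
ft_force: [0.2, 1.0, 0.8]
grip_width: 0.004
finger_force: 0.5
```

>>> drive_tool(moves=[0,1,0,0,0,0,0,0,0,0])

```text
time: 6.65
position: [0.6761, -0.1064, 0.2359]
tcp_rot: [-0.001, 1.0, -0.0, 0.001]
ft_force: [5.9, -0.4, -2.4]
grip_width: 0.007
finger_force: 2.6
```

>>> drive_tool(moves=[0,0,0,0,0,0,-10,0,0,0,0,-20,0,0,0,0,0,0,-45,0,0,0,0,-45,0,0,0,0,-45,0,0,44,-7,0,0,0,44,-7,0,0,0,44,-7,0,0,0,0,0,0,0])

```text
time: 7.9
position: [0.5706, -0.1289, 0.3704]
tcp_rot: [0.001, 1.0, -0.0, -0.002]
ft_force: [0.4, 0.2, 0.2]
grip_width: 0.005
finger_force: 0.0
```

```bash
python3 - <<'E'
from h import *
np.set_printoptions(precision=4,suppress=True)
s=ctrl.observe(); print(s['time'],s['position'],s['ft_force'])
L={}
for c in('scene','top'):
  im=ctrl.read_camera(c); cv2.imwrite(f'pics/{c}3.png',cv2.cvtColor(im,cv2.COLOR_RGB2BGR))
  for n in('chest','front_edge','hook_pivot','hook_end'):
    r=ctrl.landmark_of(c,n); print(c,n,[(np.round(x['pixel'],1),round(x['conf'],2),onz(c,x['pixel'],dict(chest=0,front_edge=.1,hook_pivot=.106,hook_end=.155)[n])) for x in r[:2]])
im=cv2.imread('pics/scene3.png')[60:260,120:340]; cv2.imwrite('pics/s3c.png',cv2.resize(im,None,fx=3,fy=3,interpolation=cv2.INTER_CUBIC)[:600])
E
```

```text
7.9 [ 0.5706 -0.1289  0.3704] [0.3709 0.2008 0.2237]
scene chest [(array([188.1, 234.6]), 0.62, array([ 0.5766, -0.1276,  0.    ]))]
scene front_edge [(array([196.4, 217.9]), 0.62, array([ 0.6683, -0.1326,  0.1   ]))]
scene hook_pivot [(array([179. , 229.1]), 0.69, array([ 0.615 , -0.1229,  0.106 ]))]
scene hook_end [(array([161.1, 234.6]), 0.43, array([ 0.5904, -0.1149,  0.155 ]))]
top chest [(array([199.6, 283.3]), 0.95, array([ 0.5912, -0.1291,  0.    ]))]
top front_edge [(array([167.9, 286.8]), 0.46, array([ 0.6637, -0.1329,  0.1   ]))]
top hook_pivot [(array([186.3, 284.5]), 0.88, array([ 0.6139, -0.1244,  0.106 ]))]
top hook_end [(array([167.1, 286.2]), 0.58, array([ 0.6548, -0.1261,  0.155 ])), (array([183.7, 117.6]), 0.3, array([0.6245, 0.2931, 0.155 ]))]
```

View pics/s3c.png

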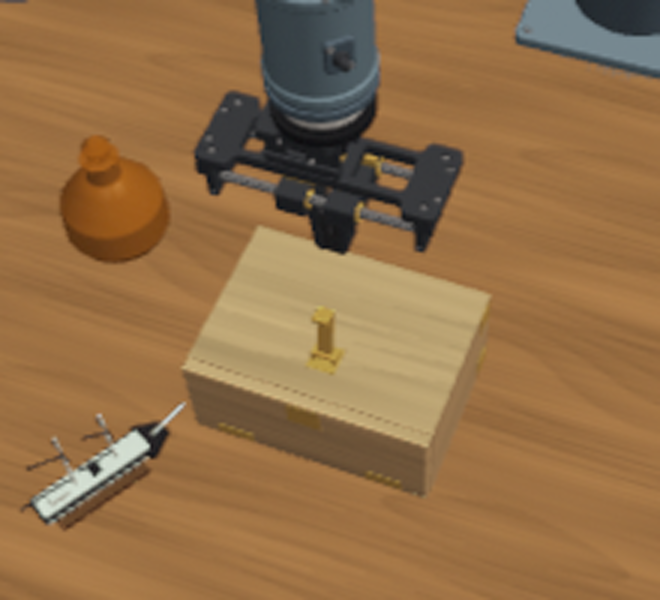

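Front shut at seam row ~385 of the crop and the hook upright/back at (323,330). I'll lower the fingertips behind the hook and sweep forward.

>>> drive_tool(moves=[0,0,0,36,0,0,0,0,36,0,0,0,0,0,0,0,-10,0,0,0,0,-10,0,0,0,0,-8,0,0,0,0,-8,0,0,0,0,-8,0,0,0,0,-8,0,0,0,0,-8,0,0,0,0,-6,0,2,0,0,-4,0,3,0,0,-3,0,3,0,0,-3,0,3,0,0,0,0,0,0])

```text
time: 10.28
position: [0.6496, -0.1273, 0.2874]
tcp_rot: [-0.001, 1.0, 0.0, -0.0]
ft_force: [-0.9, 0.1, -0.7]
grip_width: 0.008
finger_force: 0.0
```

```bash
python3 - <<'E'
from h import *
np.set_printoptions(precision=4,suppress=True)
s=ctrl.observe(); print(s['time'],s['position'],s['ft_force'])
im=ctrl.read_camera('scene'); im=cv2.cvtColor(im,cv2.COLOR_RGB2BGR)[110:240,150:310]
cv2.imwrite('pics/s4c.png',cv2.resize(im,None,fx=4,fy=4,interpolation=cv2.INTER_CUBIC))
E
```

```text
10.275 [ 0.6496 -0.1273  0.2874] [-0.9394  0.124  -0.7009]
```

View pics/s4c.png

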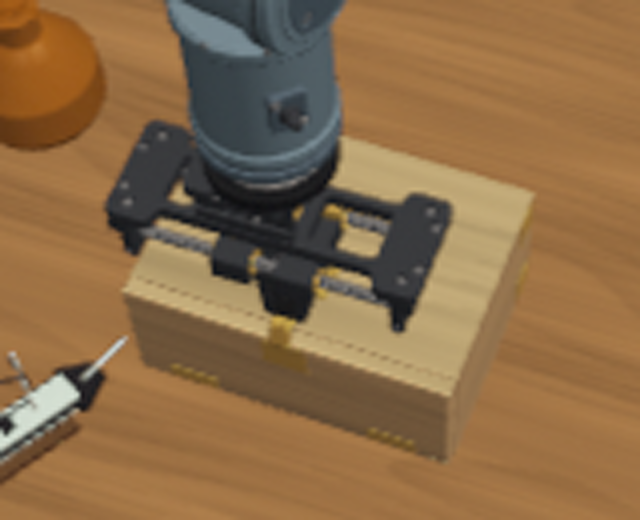

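The hook's nose now shows over the front at (282,335) in the crop. I'll press down.

>>> drive_tool(moves=[0,0,0,3,0,0,0,0,3,0,0,0,0,3,0,0,0,0,2,0,0,0,0,0,0])

```text
time: 10.95
position: [0.6497, -0.1275, 0.2775]
tcp_rot: [-0.001, 1.0, 0.0, 0.0]
ft_force: [-1.8, -0.0, 5.9]
grip_width: 0.004
finger_force: 3.1
```

>>> drive_tool(moves=[0,0,0,1,0,0,0,0,1,0,0,0,0,0,0])

```text
time: 11.32
position: [0.6498, -0.1275, 0.2768]
tcp_rot: [-0.001, 1.0, 0.0, 0.001]
ft_force: [-5.4, 0.5, 14.3]
grip_width: 0.005
finger_force: 7.5
```

>>> drive_tool(moves=[0,0,0,-3,0,0,0,0,-20,0,0,0,0,-45,0,0,45,0,-45,0,0,60,0,-20,0,0,60,0,0,0,0,0,0,0,0])

```text
time: 12.2
position: [0.4815, -0.1282, 0.407]
tcp_rot: [0.001, 1.0, 0.0, -0.002]
ft_force: [1.0, 1.1, 0.3]
grip_width: 0.009
finger_force: 0.0
```

```bash
python3 - <<'E'
from h import *
np.set_printoptions(precision=4,suppress=True)
s=ctrl.observe(); print(s['time'],s['position'],s['ft_force'])
L={}
a=[]
for c in('scene','top'):
  im=ctrl.read_camera(c)
  for n in('chest','front_edge','hook_pivot','hook_end'):
    r=ctrl.landmark_of(c,n)
    if r: L[c,n]=r[0]['pixel']; print(c,n,round(r[0]['conf'],2),onz(c,r[0]['pixel'],dict(chest=0,front_edge=.1,hook_pivot=.106,hook_end=.106)[n]))
  im=cv2.cvtColor(im,cv2.COLOR_RGB2BGR); p=np.int32(L[c,'hook_pivot']); p=p if abs(p-np.array([180,255])).max()<60 else np.array([183,255])
  a.append(cv2.resize(im[p[0]-40:p[0]+40,p[1]-45:p[1]+45],None,fx=4.4,fy=4.4,interpolation=cv2.INTER_CUBIC))
for n in('hook_pivot','hook_end','front_edge'):
  if ('scene',n) in L and ('top',n) in L: print(n,*tri(ray('scene',L['scene',n]),ray('top',L['top',n])))
cv2.imwrite('pics/f5.png',np.hstack(a))
E
```

```text
12.2 [ 0.4815 -0.1282  0.407 ] [0.9509 1.0651 0.2528]
scene chest 0.71 [ 0.5811 -0.1327  0.    ]
scene front_edge 0.57 [ 0.6677 -0.136   0.1   ]
scene hook_end 0.49 [ 0.6541 -0.1157  0.106 ]Traceback (most recent call last):
  File "<stdin>", line 11, in <module>
KeyError: ('scene', 'hook_pivot')
```

>>> drive_tool(moves=[0,-50,16,0,0,0,-50,16,0,0,0,-50,16,0,0,0,0,0,40,0,0,0,0,40,0,0,0,0,40,0,0,0,0,10,0,0,0,0,3,0,0,0,0,2,0,0,0,0,2,0,0,0,0,0,0])

```text
time: 13.82
position: [0.6362, -0.0795, 0.2704]
tcp_rot: [-0.001, 1.0, -0.0, 0.001]
ft_force: [0.1, 0.1, 0.4]
grip_width: 0.004
finger_force: 0.0
```

>>> drive_tool(moves=[0,0,0,1,0,0,0,0,0,0])

```text
time: 14.08
position: [0.6359, -0.0795, 0.2688]
tcp_rot: [-0.001, 1.0, 0.0, 0.0]
ft_force: [0.2, -0.0, -0.4]
grip_width: 0.002
finger_force: 0.0
```

```bash
python3 - <<'E'
from h import *
np.set_printoptions(precision=4,suppress=True)
s=ctrl.observe(); print(s['time'],s['position'],s['ft_force'])
im=cv2.cvtColor(ctrl.read_camera('scene'),cv2.COLOR_RGB2BGR)[150:230,180:290]
cv2.imwrite('pics/f6.png',cv2.resize(im,None,fx=6,fy=6,interpolation=cv2.INTER_CUBIC))
E
```

```text
14.075 [ 0.6359 -0.0795  0.2688] [ 0.198  -0.0323 -0.4244]
```

View pics/f6.png

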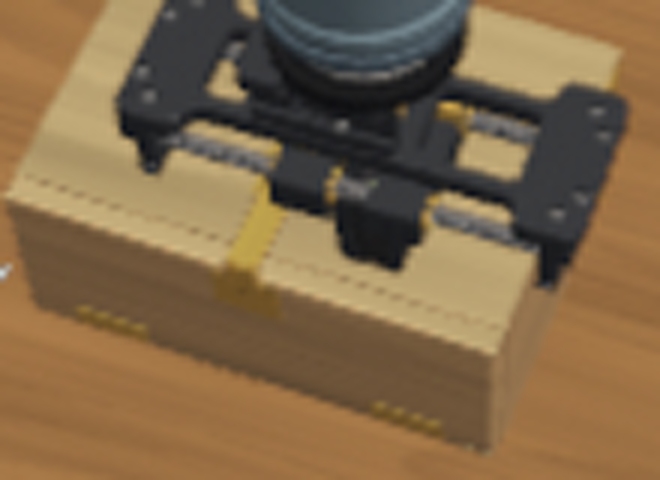

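The hook lies flat over the front, with its nose at (245,285) in the crop. I'll finish the height probe.

>>> drive_tool(moves=[0,0,0,1,0,0,0,0,0.5,0,0,0,0,0,0])

```text
time: 14.5
position: [0.6359, -0.0795, 0.2671]
tcp_rot: [-0.001, 1.0, -0.0, -0.0]
ft_force: [-0.0, -0.7, 0.8]
grip_width: 0.007
finger_force: 0.0
```

>>> drive_tool(moves=[0,0,0,1,0,0,0,0,0,0])

```text
time: 14.75
position: [0.636, -0.0795, 0.2665]
tcp_rot: [-0.001, 1.0, 0.0, 0.0]
ft_force: [-1.6, 0.1, 3.4]
grip_width: 0.009
finger_force: 1.9
```

>>> drive_tool(moves=[0,0,0,-20,0,0,0,0,-20,0,0,-9,-24,0,0,0,-9,-24,0,0,0,0,0,18,0,0,0,0,6,0,0,0,0,3,0,0,0,0,0,0])

```text
time: 15.75
position: [0.6539, -0.1266, 0.2789]
tcp_rot: [-0.001, 1.0, 0.0, -0.0]
ft_force: [-0.2, 0.3, 0.7]
grip_width: 0.001
finger_force: 0.0
```

>>> drive_tool(moves=[0,0,0,1.5,0,0,0,0,0,0])

```text
time: 16.0
position: [0.6541, -0.1273, 0.2779]
tcp_rot: [-0.001, 1.0, -0.0, 0.0]
ft_force: [-0.2, 0.8, -0.4]
grip_width: 0.002
finger_force: 0.0
```

>>> drive_tool(moves=[0,0,0,1.5,0,0,0,0,0,0])

```text
time: 16.25
position: [0.6542, -0.1274, 0.2773]
tcp_rot: [-0.001, 1.0, 0.0, 0.0]
ft_force: [-2.1, 0.3, 5.9]
grip_width: 0.003
finger_force: 3.4
```

>>> drive_tool(moves=[0,0,0,1.5,0,0,0,0,0,0])

```text
time: 16.5
position: [0.6543, -0.1275, 0.2768]
tcp_rot: [-0.001, 1.0, 0.0, 0.001]
ft_force: [-5.4, 0.8, 13.6]
grip_width: 0.001
finger_force: 7.1
```

>>> drive_tool(moves=[0,0,0,1.5,0,0,0,0,0,0])

```text
time: 16.75
position: [0.6543, -0.1275, 0.2761]
tcp_rot: [-0.001, 1.0, 0.0, 0.001]
ft_force: [-7.9, 2.8, 19.3]
grip_width: 0.008
finger_force: 9.8
```

Finger bottom presses to ~10 mm above the probed top at the hook's end, so the hook angle is at most ~0.06 rad. Lift clear, check, and hand in.

>>> drive_tool(moves=[0,0,0,-4,0,0,0,0,-20,0,0,0,0,-45,0,0,0,0,-45,0,0,0,0,0,0,0,0,0,0,0])

```text
time: 17.5
position: [0.6538, -0.1274, 0.3872]
tcp_rot: [-0.001, 1.0, 0.0, -0.0]
ft_force: [-0.7, 0.2, -0.4]
grip_width: 0.006
finger_force: 0.0
```

```bash
python3 - <<'E'
from h import *
np.set_printoptions(precision=4,suppress=True)
s=ctrl.observe(); print(s['time'],s['position'],s['ft_force'])
im=ctrl.read_camera('wrist')
for n,z in(('front_edge',.1),('hook_pivot',.106),('hook_end',.106)):
    r=ctrl.landmark_of('wrist',n); print(n,[(round(x['conf'],2),wonz(x['pixel'],s,z)) for x in r[:1]])
cv2.imwrite('pics/w7.png',cv2.cvtColor(im,cv2.COLOR_RGB2BGR))
E
```

```text
17.5 [ 0.6538 -0.1274  0.3872] [-0.6698  0.1554 -0.4158]
front_edge [(0.81, array([ 0.668 , -0.1302,  0.1   ]))]
hook_pivot [(0.87, array([ 0.6182, -0.1265,  0.106 ]))]
hook_end [(0.58, array([ 0.6679, -0.13  ,  0.106 ]))]
```

View pics/w7.png

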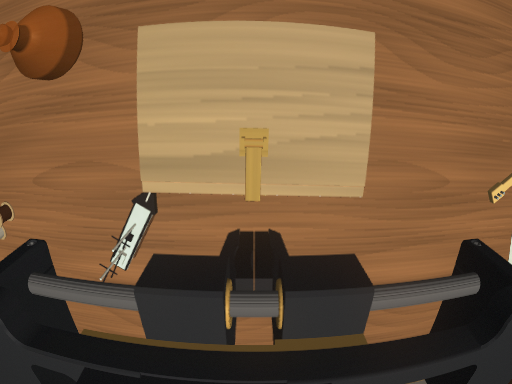

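The hook lies from (140,253) to (198,253) over the shut front. The front edge is at x = 0.668, and nothing else has moved.

```bash
python3 -c "
from plant import ctrl; print(ctrl.close_job())"
```

```text
the job is handed in; nothing more can be done
None
```

I pushed the drop front shut, then flipped the hook forward over it and pressed it down (at most about 0.06 rad from level, by touch); the job is handed in, but no verdict came back, and in the images the chest faced away from the robot (+x), not left as the text says, so I followed the images.

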